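# Cycle the key switch of a hydraulic power pack

### The arm

A 6-joint arm with a two-finger parallel gripper is mounted at the origin on the work surface. World frame = base frame: x ahead of the robot, y to its left, z up, the work surface at z = 0. Lengths are in mm, angles in rad, forces in N, time in s.
With the tool pointing down it reaches from about 400 to 925 mm from the base axis. Payload 12.5 kg.
Tool frame: the origin (TCP) lies between the finger pads; the fingertips stand 25 mm ahead of it and the grasp point (between the pads) lies 6 mm ahead of it; z points along the fingers, y is the line along which they close (so a half turn about z gives the same grasp; the last joint's range is limited). The gripper opens to 95 mm and grips with 3 to 60 N. Pads are 20 mm wide; open, the fingers measure 119 mm over their backs; the gripper's body (75 mm by 180 mm) begins 59 mm behind the grasp point.
Start: joints at [-1.236, 0.491, 1.559, -0, 1.092, -0.106], TCP at [266.689, -565.266, 202.661] pointing down, gripper open.
Joint ranges: [-3.1, 3.1], [-0.84, 2.19], [0.05, 2.79], [-1.13, 4.28], [0.06, 2.93], [-2.69, 2.69]. Speed limits (rad/s): [2.22, 2.22, 2.79, 3.14, 3.14, 3.14].

### API

Orientations are given as [roll, pitch, yaw] about the fixed x, y, z axes, in that order (R = Rz(yaw) Ry(pitch) Rx(roll)).
In Python, from cell import state, read_camera, job_done, cut_out gives the robot as it stands. The module is installed in compiled form; this text tells all that it offers.
- The arm moves only by the tool jog_arm, never from a script. Its argument "motion" is a list of rows, each a list of 2 entries, a list of its own where there are three numbers: the shift along the tool's x, y, z in mm, then the turn about the tool's z in rad. A call has 1 to 5 rows; each row is the pose to reach, as a shift and turn from the pose commanded when the call began, along the tool's axes at that moment; what a row does not reach only later rows make up. A row lasts 1/10 s, in which the tool goes at most 50 mm and 8.59 degrees, less where a joint would pass 70% of its speed; a pose out of reach is approached as far as the arm can. A call with a gripper value outside its range is refused whole. "grip" is the closure, from 0 (fully open) to 1 (shut), set as the call begins (left out, the last holds). The fingers move at their own pace and stop on an object; the grip force is fixed at half the most. Time passes only in rows, so rows that repeat a pose let the fingers close. It gives the time, the measured TCP pose, the force, the opening and the grip force at its end, in the units of the state.
- state(): the state, without advancing time (a new reading comes with each control period).
- read_camera(name): name is "side" or "top"; returns a dict with "img" (480x640x3 uint8, blue, green, red), "vertical_fov" (degrees; the focal length in pixels is half the picture's height over the tangent of half this angle, whatever the lens; pixels are square), "cx", "cy" (the principal point, pixels), "extrinsics" (4x4, takes a point from camera to world coordinates). Camera axes: x right, y up, looking along -z (the intrinsics and any distortion apply to the point x, -y, -z); pixel columns grow to the right and rows downward; lengths in mm; the calibration is good to about 2 mm. A picture is of the moment at which its call begins. There is no depth.
- job_done(): hands the job in; it is judged then, once.
Trained networks look in a picture, given as the dict that the camera call returned (one of the last four; its "shot" number tells which), for a name from the list of things; names that differ only in an ending like _2 or _b are one class to them, and where a whole thing is asked for, a point or a joint stands for the part that bears it (a point fixed in the world has none). Each returns a list of dicts, best first, with "p" (0 to 1); they miss things now and then, are a little off and sometimes report something else, mostly with a low value. They report only what shows in the picture. A call takes as long as a camera call. They do not tell look-alikes from the thing itself.
- cut_out(name, picture): "region" (480x640 bool, what is visible of it) and "box" ([left, top, right, bottom] in pixels, round what is visible of it).
The state is a dict: "t": time; "joints": joint angles; "qvel": joint speeds; "tau": joint torques, N m; "eef_pos": TCP position; "tcp_rot": TCP orientation; "ft_force": force on the tool from outside, world axes, zero at the start; "moment": the same for the moment, N m; "opening": opening from 0.0 (shut) to 1.0 (fully open); "grip_force": force on a finger pad.
Only numpy, scipy, OpenCV 4.12 (cv2) and the standard library are available. Lean on these libraries where they do the work, as an engineer would, in place of code of your own. Each camera call takes 0.05 s, during which the arm holds its last target. There are 200 camera calls.

### The job

Take the key from its stand, push it straight down into the slot of the lock box until its collar sits on the lock plate, turn it clockwise (seen from above) until you feel it bear on its stop, and turn it back anticlockwise until its barrel is fully home against its end. Then draw the key straight out and hang it back upright in the slot of its stand, collar resting on the stand, and let go; never force the key, and leave the other parts on the bench where they are.

Things in the scene. Friction and masses are not known exactly. Their poses are not given: they have to be found in the camera images.
- key_bow (a point): Centre of the black bow (handle) of the upright key; z up. Bow 36 mm wide (x), 12 thick (y), 36 high. Below it a 10 x 8 mm neck, a steel collar 20 across and 4 thick, a round 6 mm shaft and at the bottom a flat steel bit 26 wide (x), 6 thick (y), 16 high. Below this point: bow's edge 18 mm, collar's underside 33, tip 58. About 45 g. Half a turn about z gives the same shape.
- key_collar (a point): Centre of the underside of the key's collar, on the key's axis, 25 mm above the tip; axes as the key's
- keyhole (a point): Centre of the slot in the top of the square steel lock plate (60 mm) on a fixed grey box 170 x 120 mm; 60 mm above the bench; x along the slot, z up. Slot 28.4 x 8.4 mm, plate 6 thick, chamfer 1.5. Seated: collar on the plate, tip 25 mm below the face, lowest 7 mm of the bit in the barrel. Once turned the bit is locked under the plate: it comes out only in line with the slot, within about 0.08 rad.
- barrel (a joint): Turn of the lock's barrel under the plate, rad, clockwise from above, 0 = home, where it has a firm end. Turns stiffly (0.03 N m), stays where left. The key has 0.09 rad play in it either way: to bring it fully home turn the key about 0.09 rad past the slot's line, to the firm end, then back in line to draw it out. Range 0 to 1.7, but the hidden stop comes earlier.
- lockbox: The fixed grey lock box, 170 x 120 x 58 mm; origin under the centre, x along the slot. Inside, a rigid hidden stop blocks the key's bit after about 0.7 to 1.5 rad clockwise: where differs each time and can only be felt. Bearing on it means 3 N on one of its two posts, 9 mm off the axis: about 0.06 N m beyond the stiffness; 0.12 to 0.25 N m at the key is right. Over 50 N between key and box spoils the lock.
- stand_mouth (a point): Centre of the slot in the top face of the key stand, a fixed aluminium block 80 x 55 mm and 35 high; x along the slot, z up. Slot 31 x 11 mm, 32 deep, chamfer 2.5. The key hangs in it with its collar on the top face, tip 25 mm below.
- ram: Bystander: small gold-painted hydraulic cylinder lying on the bench, 150 mm long, 42 high
- fitting: Bystander: round steel hose fitting standing upright, 32 mm across, 44 high
- spanner: Bystander: steel spanner lying on the bench
Not all that is in view belongs to the job. Of the things that look like the part that bears stand_mouth, take the one that is nearest to the robot's base at the start.

How it is judged (in metres and radians):
On the way, in this order (a step that is already met when the one before it is completed fails the run):
1. the key is seated in the lock: its collar within 2 mm of the plate and on the slot's axis (z of key_collar in the frame of keyhole below 0.002 m and horizontal distance between key_collar and keyhole below 0.004 m), for 0.2 s.
2. the key, still in the lock, bears on its stop with at least 3 N ((contact force between key and stop_c0 above 3 N or contact force between key and stop_c1 above 3 N) and value of joint barrel above 0.5 rad and z of key_collar in the frame of keyhole below 0.007 m), for 0.2 s.
3. the barrel is turned back home by the key, which is still in the lock (value of joint barrel below 0.05 rad and z of key_collar in the frame of keyhole below 0.007 m), for 0.2 s.
4. the key is drawn clear of the lock (z of key_collar in the frame of keyhole above 0.027 m), for 0.05 s.
At the end, for the whole second after the job is handed in: the barrel is home (within 0.08 rad) and the key hangs upright (within 0.12 rad), still, in its stand, its collar within 3 mm of the stand's top and 6 mm of the slot's centre (value of joint barrel below 0.08 rad and horizontal distance between key_collar and stand_mouth below 0.006 m and z of key_collar in the frame of stand_mouth below 0.003 m and angle between key_bow's own z axis and vertical below 0.12 rad and linear speed of key below 0.02 m/s); the robot touches nothing.
It fails at once if the key is forced: more than 50 N between key and lock box (contact force between key and lockbox above 50 N).
It fails at once if the ram, the fitting or the spanner is moved more than 15 mm (distance of any of ram, fitting, spanner from where it was at the start of the episode above 0.015 m).
It also fails if it takes over 72 s, if anything falls off the work surface, if the arm or the gripper's body presses on something with over 40 N, if the wrist force passes 120 N, or if a joint passes its speed limit or range.

## Working session

There is one attempt and no reset: what is moved stays moved. The work goes in short steps, Python scripts to look and compute and a tool call to move; the robot and the scene stay as the last step left them, time stands still between calls to the robot, and variables do not carry over. Pictures are saved under pics/ and viewed, at most 10 in all, crops included, and the job is handed in when it is done.

Besides the shell and the picture viewer there is one more tool, called after ">>>" by a JSON object that holds its "method" and its "body". jog_arm: Moves the arm, as the interface text tells. Its arguments: {"type":"object","properties":{"motion":{"type":"array"},"grip":{"type":"number"}},"required":["motion"]}

```bash
mkdir -p pics
python3 - <<'E'
from cell import *
import cv2,numpy as np
s=state();print({k:np.round(v,3).tolist() for k,v in s.items()})
for n in("top","side"):
    p=read_camera(n);cv2.imwrite(f"pics/{n}0.png",p["img"])
    print(n,{k:(np.round(v,3).tolist()) for k,v in p.items() if k!="img"})
    for o in("key_bow","lockbox","stand_mouth","keyhole","ram","fitting","spanner"):
        try:print(o,[(np.array(d["box"]).round().tolist(),round(d["p"],2)) for d in cut_out(o,p)])
        except Exception as e:print(o,e)
E
```

```text
{'t': 0.0, 'joints': [-1.236, 0.492, 1.559, -0.0, 1.092, -0.106], 'qvel': [0.001, 0.001, -0.001, 0.0, -0.0, 0.0], 'tau': [0.003, -61.263, -25.818, 0.069, 0.048, -0.0], 'eef_pos': [266.58, -565.012, 202.059], 'tcp_rot': [-3.14, -0.0, 0.441], 'ft_force': [0.468, 0.166, 0.013], 'moment': [-0.021, -0.011, -0.003], 'grip_force': 0.0, 'opening': 1.0}
top {'vertical_fov': 44.763, 'cx': 307.603, 'cy': 226.913, 'extrinsics': [[-0.003, 0.985, -0.172, 423.748], [-1.0, -0.005, -0.012, 110.943], [-0.013, 0.172, 0.985, 1189.06], [0.0, 0.0, 0.0, 1.0]], 'shot': 1}
key_bow [([262.0, 265.0, 272.0, 285.0], 0.66)]
lockbox [([443.0, 243.0, 544.0, 350.0], 0.71)]
stand_mouth [([175.0, 230.0, 220.0, 284.0], 0.86), ([247.0, 252.0, 290.0, 310.0], 0.7), ([112.0, 292.0, 155.0, 343.0], 0.64), ([183.0, 142.0, 232.0, 194.0], 0.62)]
keyhole [([445.0, 244.0, 541.0, 349.0], 0.83), ([260.0, 266.0, 272.0, 285.0], 0.57), ([263.0, 128.0, 277.0, 210.0], 0.47)]
ram [([356.0, 186.0, 385.0, 258.0], 0.79)]
fitting [([364.0, 299.0, 378.0, 311.0], 0.58)]
spanner [([260.0, 127.0, 277.0, 210.0], 0.71)]
side {'vertical_fov': 47.373, 'cx': 317.411, 'cy': 245.489, 'extrinsics': [[-0.948, 0.181, -0.262, 295.61], [-0.319, -0.536, 0.781, 1009.556], [0.001, 0.824, 0.566, 711.532], [0.0, 0.0, 0.0, 1.0]], 'shot': 2}
key_bow []
lockbox [([363.0, 165.0, 444.0, 221.0], 0.9)]
stand_mouth [([311.0, 278.0, 365.0, 318.0], 0.97), ([176.0, 297.0, 231.0, 336.0], 0.89), ([296.0, 385.0, 371.0, 451.0], 0.87), ([253.0, 318.0, 322.0, 372.0], 0.63)]
keyhole [([364.0, 165.0, 445.0, 221.0], 0.61), ([291.0, 213.0, 347.0, 244.0], 0.32), ([330.0, 265.0, 346.0, 294.0], 0.19)]
ram [([291.0, 213.0, 346.0, 244.0], 0.56)]
fitting [([386.0, 235.0, 398.0, 256.0], 0.8)]
spanner [([196.0, 263.0, 274.0, 295.0], 0.6)]
```

View pics/top0.png

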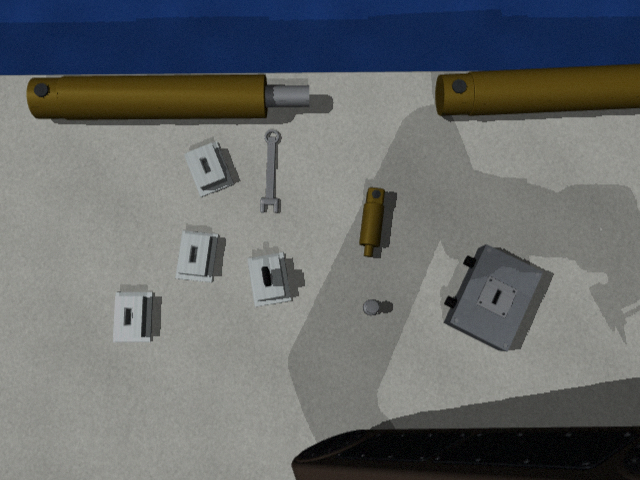

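View pics/side0.png

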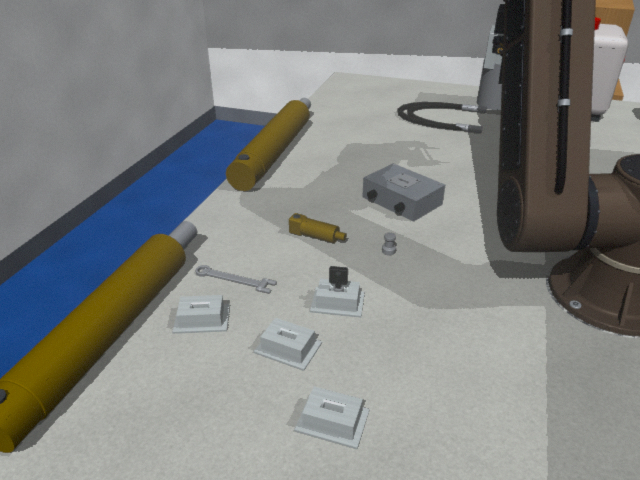

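Top: key sits in the stand at (269,280). Look-alike empty stands are at (197,254), (133,317) and (207,167), and the lock box is at (497,297). The key's bow shows at (267,275) top and (338,275) side. Next I compute distances and check with one close montage.

```bash
cat > h.py <<'E'
import numpy as np,cv2
from cell import *
def f(p):return 240/np.tan(np.radians(p["vertical_fov"]/2))
def ray(p,u,v):
    E=np.array(p["extrinsics"]);d=np.array([(u-p["cx"])/f(p),-(v-p["cy"])/f(p),-1]);return E[:3,3],E[:3,:3]@d
def onz(p,u,v,z):
    o,d=ray(p,u,v);return (o+d*(z-o[2])/d[2])[:2]
def proj(p,X):
    E=np.array(p["extrinsics"]);c=(np.atleast_2d(X)-E[:3,3])@E[:3,:3]
    return np.c_[p["cx"]-f(p)*c[:,0]/c[:,2],p["cy"]+f(p)*c[:,1]/c[:,2]]
def tri(a,ua,b,ub):
    A=np.zeros((3,3));r=np.zeros(3)
    for p,u in((a,ua),(b,ub)):
        o,d=ray(p,*u);d=d/np.linalg.norm(d);M=np.eye(3)-np.outer(d,d);A+=M;r+=M@o
    return np.linalg.solve(A,r)
E
python3 - <<'E'
from h import *
t=read_camera("top");s=read_camera("side")
for u,v in((269,272),(193,254),(128,316),(206,165)):
    X=onz(t,u,v,35);print((u,v),X.round(),np.hypot(*X).round(),proj(s,[*X,35]).round())
print("key",tri(t,(267,275),s,(338.5,275)).round(1))
print("lock",tri(t,(497,297),s,(403,180)).round(1),onz(t,497,297,60).round(1))
def c(p,x,y,w,h,k):return cv2.resize(p["img"][y:y+h,x:x+w],None,fx=k,fy=k,interpolation=cv2.INTER_CUBIC)
a=np.hstack([c(t,240,245,60,45,6.5),c(t,467,274,60,45,6.5)]);b=np.hstack([c(s,308,260,60,45,6.5),c(s,373,155,60,45,6.5)])
cv2.imwrite("pics/m.png",np.vstack([a,b]))
E
```

```text
(269, 272) [535. 202.] 572.0 [[333. 287.]]
(193, 254) [571. 354.] 672.0 [[287. 334.]]
(128, 316) [449. 478.] 656.0 [[333. 405.]]
(206, 165) [755. 333.] 825.0 [[201. 305.]]
key [524.7 202.8  67.5]
lock [ 483.6 -238.    60.7] [ 482.4 -238.4]
```

View pics/m.png

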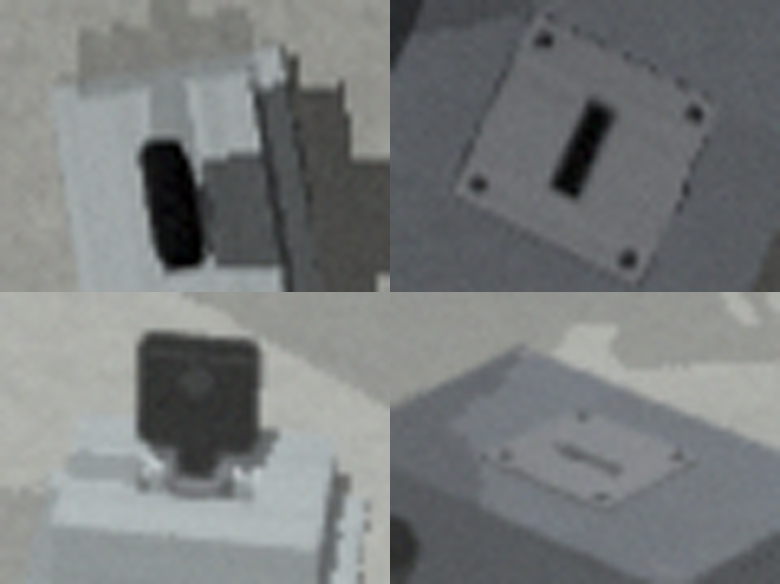

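```bash
cat > fit.py <<'E'
from h import *
from scipy.optimize import minimize
def box(c,yaw,sx,sy,z0,z1):
    R=np.array([[np.cos(yaw),-np.sin(yaw)],[np.sin(yaw),np.cos(yaw)]])
    return np.array([[*(R@[a*sx/2,b*sy/2]+c),z] for a in(1,-1) for b in(1,-1) for z in(z0,z1)])
def sil(p,B,K=8,shape=(480,640),off=(0,0)):
    m=np.zeros((shape[0]*K,shape[1]*K),np.uint8)
    for b in B:
        h=cv2.convexHull(((proj(p,b)-off+.5)*K*16).astype(np.int32));cv2.fillConvexPoly(m,h,1,shift=4)
    return cv2.resize(m.astype(np.float32),shape[::-1],interpolation=cv2.INTER_AREA)
E
python3 - <<'E'
from fit import *
t=read_camera("top");s=read_camera("side")
def crop(p,x,y,w,h):return p["img"][y:y+h,x:x+w].astype(np.float32).mean(2),(x,y,w,h)
# key bow : soft dark mask
views=[(t,)+crop(t,252,258,20,34),(s,)+crop(s,322,258,34,24)]
for p,g,r in views:print(np.percentile(g,[1,10,50,90]).round())
def soft(g,lo,hi):return np.clip((hi-g)/(hi-lo),0,1)
ms=[soft(views[0][1],25,110),soft(views[1][1],60,130)]
def cost(v,use=(0,1)):
    e=0
    for i in use:
        p,g,(x,y,w,h)=views[i]
        m=sil(p,[box(v[:2],v[2],36,12,v[3]-18,v[3]+18)],shape=(h,w),off=(x,y))
        W=np.ones((h,w)); 
        if i==0: W[:,20:]=0
        e+=(W*(m-ms[i])**2).sum()
    return e
for use in((0,1),(0,),(1,)):
  b=min((minimize(cost,[525,203,y,68],args=(use,),method="Nelder-Mead",options=dict(initial_simplex=[[525,203,y,68],[530,203,y,68],[525,208,y,68],[525,203,y+.2,68],[525,203,y,72]],xatol=.01,fatol=.01)) for y in(-.1,.1,.3)),key=lambda r:r.fun)
  print(use,b.x.round(3),b.fun)
# lock slot and plate in top
for name,p,(x,y,w,h),lim in(("top",t,(467,274,60,45),None),):
    g=p["img"][y:y+h,x:x+w].astype(np.float32).mean(2)
    G=cv2.resize(g,None,fx=8,fy=8,interpolation=cv2.INTER_CUBIC)
    pl=(G>95).astype(np.uint8);n,l,st,ce=cv2.connectedComponentsWithStats(pl);print(np.percentile(g,[1,20,50,80,95]))
    k=1+np.argmax(st[1:,4]);cn=max(cv2.findContours((l==k).astype(np.uint8),0,2)[0],key=cv2.contourArea)
    q=cv2.boxPoints(cv2.minAreaRect(cn))/8-.5+.0625+[x,y]
    Q=np.array([onz(p,*a,60) for a in q]);print("plate",Q.round(1).tolist(),Q.mean(0).round(2),np.linalg.norm(Q-np.roll(Q,1,0),axis=1).round(1))
    d=Q-np.roll(Q,1,0);print(np.arctan2(d[:,1],d[:,0]).round(3))
    c0=proj(p,[483,-238,60])[0]-[x,y]; yy,xx=np.mgrid[:h,:w];wt=np.clip((80-g)/60,0,1)*(np.hypot(xx-c0[0],yy-c0[1])<10)
    P=np.array([onz(p,a+x,b+y,60) for a,b in zip(xx.ravel(),yy.ravel())]);wt=wt.ravel()
    m=(wt[:,None]*P).sum(0)/wt.sum();C=((P-m).T*wt)@(P-m)/wt.sum();e,V=np.linalg.eigh(C);print("slot",m.round(2),np.sqrt(12*e).round(1),np.arctan2(V[1,1],V[0,1]).round(3))
E
```

```text
[  1.  13. 158. 165.]
[ 49.  53. 150. 175.]
(0, 1) [5.24338e+02 2.04194e+02 2.09000e-01 6.61470e+01] 14.968187496777318
(0,) [5.23888e+02 2.04186e+02 2.11000e-01 6.58510e+01] 9.672322867165349
(1,) [5.23895e+02 2.04390e+02 2.54000e-01 6.65710e+01] 4.816920661178301
[ 15.66333364  89.33333588  93.         107.         111.33333588]
plate [[467.7, -196.2], [529.5, -227.1], [501.0, -288.7], [439.8, -257.4]] [ 484.48 -242.37] [67.2 69.1 67.8 68.8]
[ 1.143 -0.463 -2.004  2.67 ]
slot [ 483.16 -236.83] [ 7.9 27.9] 2.671
```

The montage shows the bow dark at about (267,275) in the top view, with its collar on the nearest stand (572 mm from base against 656, 672 and 825). So that is the right stand. The lock slot is at (497,297), yaw about -0.47. I grasp with a half turn of yaw (about 3.35) so that joint 6 has room for the clockwise turn.

>>> {"method": "jog_arm", "body": {"motion": [[[561,-586,20],-2.9],[[561,-586,20],-2.9],[[561,-586,20],-2.9],[[561,-586,20],-2.9],[[561,-586,20],-2.9]]}}

```text
t: 1.5
eef_pos: [346.2, -326.5, 196.6]
tcp_rot: [3.141, 0.0, 1.196]
ft_force: [1.2, 0.1, 0.4]
opening: 1.0
grip_force: 0.0
```

```bash
cat > go.py <<'E'
import sys;from h import *
from scipy.spatial.transform import Rotation as Ro
def go(X,yaw,s=None):
    s=s or state();R=Ro.from_euler("xyz",s["tcp_rot"]).as_matrix();d=R.T@(np.array(X)-s["eef_pos"])
    y=s["tcp_rot"][2];print("t",round(s["t"],2),"at",np.round(s["eef_pos"],1),np.round(s["tcp_rot"],3),"shift",d.round(1),"turn",round(-((yaw-y+np.pi)%(2*np.pi)-np.pi),3),"F",np.round(s["ft_force"],1),"M",np.round(s["moment"],3),"j6",round(s["joints"][5],2),"op",round(s["opening"],3),"g",s["grip_force"])
if __name__=="__main__":
    a=list(map(float,sys.argv[1:]));go(a[:3],a[3])
E
python3 go.py 524 204 130 3.351
```

```text
t 1.5 at [ 346.2 -326.5  196.6] [3.141 0.    1.196] shift [558.7 -28.5  66.4] turn -2.155 F [1.2 0.1 0.4] M [-0.049 -0.072  0.015] j6 -0.52 op 1.0 g 0.0
```

>>> {"method": "jog_arm", "body": {"motion": [[[558,-28,20],-2.15],[[558,-28,20],-2.15],[[558,-28,20],-2.15],[[558,-28,20],-2.15],[[558,-28,20],-2.15]]}}

```text
t: 2.0
eef_pos: [427.2, -90.0, 187.8]
tcp_rot: [3.141, 0.001, 1.947]
ft_force: [1.1, -1.7, 0.1]
opening: 1.001
grip_force: 0.0
```

```bash
python3 go.py 524 204 130 3.351
```

```text
t 2.0 at [427.2 -90.  187.8] [3.141e+00 1.000e-03 1.947e+00] shift [238.  197.9  57.7] turn -1.404 F [ 1.1 -1.7  0.1] M [ 0.008 -0.124  0.02 ] j6 -0.73 op 1.001 g 0.0
```

>>> {"method": "jog_arm", "body": {"motion": [[[238,198,10],-1.4],[[238,198,10],-1.4],[[238,198,10],-1.4],[[238,198,10],-1.4],[[238,198,10],-1.4]]}}

```text
t: 2.5
eef_pos: [506.8, 147.3, 179.6]
tcp_rot: [3.141, 0.001, 2.697]
ft_force: [1.2, -0.6, 0.0]
opening: 1.002
grip_force: 0.0
```

```bash
python3 go.py 524 204 130 3.351
```

```text
t 2.5 at [506.8 147.3 179.6] [3.141e+00 1.000e-03 2.697e+00] shift [ 8.9 58.6 49.6] turn -0.654 F [ 1.2 -0.6  0. ] M [-0.013 -0.139 -0.008] j6 -0.97 op 1.002 g 0.0
```

>>> {"method": "jog_arm", "body": {"motion": [[[9,58.6,20],-0.65],[[9,58.6,35],-0.65],[[9,58.6,50],-0.65],[[9,58.6,50],-0.65],[[9,58.6,50],-0.65]]}}

```text
t: 3.0
eef_pos: [523.7, 201.9, 128.8]
tcp_rot: [-3.141, -0.001, -2.936]
ft_force: [-0.7, -0.5, 0.6]
opening: 1.001
grip_force: 0.0
```

```bash
python3 go.py 524 204 73 3.351
```

```text
t 3.0 at [523.7 201.9 128.8] [-3.141e+00 -1.000e-03 -2.936e+00] shift [-0.8  2.  55.8] turn -0.004 F [-0.7 -0.5  0.6] M [ 0.114 -0.16   0.001] j6 -1.53 op 1.001 g 0.0
```

>>> {"method": "jog_arm", "body": {"motion": [[[0,0,25],0],[[0,0,45],0],[[0,0,56],0],[[0,0,56],0],[[0,0,56],0]]}}

```text
t: 3.5
eef_pos: [524.2, 201.7, 73.9]
tcp_rot: [-3.142, 0.0, -2.942]
ft_force: [0.5, 0.3, 0.0]
opening: 0.998
grip_force: 0.0
```

```bash
python3 go.py 524 204 73 3.351; python3 -c "
from h import *
s=read_camera('side');t=read_camera('top')
a=s['img'][220:320,290:390];b=t['img'][230:330,215:315]
cv2.imwrite('pics/g.png',cv2.resize(np.hstack([a,b]),None,fx=4,fy=4,interpolation=2))"
```

```text
t 3.5 at [524.2 201.7  73.9] [-3.142  0.    -2.942] shift [-0.3  2.3  0.9] turn -0.01 F [0.5 0.3 0. ] M [ 0.102 -0.148  0.01 ] j6 -1.52 op 0.998 g 0.0
```

View pics/g.png

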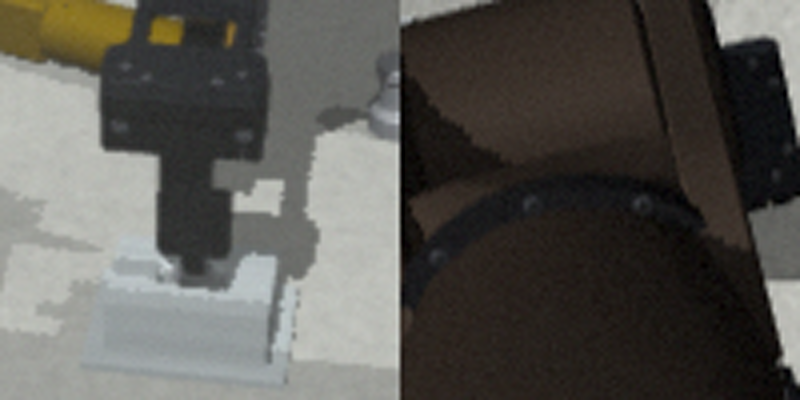

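Side view: the front finger stands in front of the bow, about (338,275) full-frame, above the collar and clear of the stand. The top view is hidden by the arm. I'll centre and close.

>>> {"method": "jog_arm", "body": {"motion": [[[0,2,1],-0.01],[[0,2,1],-0.01]]}}

```text
t: 3.8
eef_pos: [523.6, 203.9, 72.9]
tcp_rot: [-3.142, 0.001, -2.932]
ft_force: [-0.1, -0.1, -0.5]
opening: 1.003
grip_force: 0.0
```

>>> {"method": "jog_arm", "body": {"motion": [[[0,0,0],0],[[0,0,0],0],[[0,0,0],0],[[0,0,0],0],[[0,0,0],0]], "grip": 1}}

```text
t: 4.3
eef_pos: [523.5, 203.6, 72.4]
tcp_rot: [-3.142, -0.0, -2.932]
ft_force: [-0.5, 0.5, 0.1]
opening: 0.636
grip_force: 0.0
```

>>> {"method": "jog_arm", "body": {"motion": [[[0,0,0],0],[[0,0,0],0],[[0,0,0],0]]}}

```text
t: 4.6
eef_pos: [523.4, 203.6, 72.4]
tcp_rot: [-3.141, -0.0, -2.932]
ft_force: [0.1, -0.2, -0.4]
opening: 0.384
grip_force: 0.0
```

```bash
python3 go.py 524 204 73 3.351
```

```text
t 4.6 at [523.4 203.6  72.4] [-3.141 -0.    -2.932] shift [-0.6  0.3 -0.6] turn -0.0 F [ 0.1 -0.2 -0.4] M [ 0.109 -0.097  0.002] j6 -1.53 op 0.384 g 0.0
```

>>> {"method": "jog_arm", "body": {"motion": [[[0,0,0],0],[[0,0,0],0],[[0,0,0],0],[[0,0,0],0],[[0,0,0],0]]}}

```text
t: 5.1
eef_pos: [523.4, 203.6, 72.4]
tcp_rot: [-3.141, -0.0, -2.932]
ft_force: [-0.6, 0.4, 0.1]
opening: 0.113
grip_force: 30.0
```

```bash
python3 go.py 524 204 73 3.351
```

```text
t 5.1 at [523.4 203.6  72.4] [-3.141 -0.    -2.932] shift [-0.7  0.3 -0.6] turn -0.0 F [-0.6  0.4  0.1] M [ 0.118 -0.181  0.026] j6 -1.53 op 0.113 g 29.99922752380371
```

>>> {"method": "jog_arm", "body": {"motion": [[[0,0,-15],0],[[0,0,-40],0],[[0,0,-80],0],[[0,0,-110],0],[[0,0,-110],0]]}}

```text
t: 5.6
eef_pos: [524.9, 204.1, 186.2]
tcp_rot: [3.141, 0.006, -2.932]
ft_force: [0.5, -0.2, -1.5]
opening: 0.113
grip_force: 30.0
```

```bash
python3 go.py 483 -238 182 2.671
```

```text
t 5.6 at [524.9 204.1 186.2] [ 3.141  0.006 -2.932] shift [ 132.9 -423.7    3.3] turn 0.68 F [ 0.5 -0.2 -1.5] M [ 0.114 -0.126  0.027] j6 -1.53 op 0.113 g 29.998769760131836
```

>>> {"method": "jog_arm", "body": {"motion": [[[14,-45,0],0],[[29,-92,0],0],[[44,-139,0],0],[[58,-186,0],0],[[73,-233,0],0]]}}

```text
t: 6.1
eef_pos: [499.7, -41.2, 181.8]
tcp_rot: [3.141, -0.001, -2.932]
ft_force: [1.0, -0.2, -1.6]
opening: 0.116
grip_force: 30.0
```

>>> {"method": "jog_arm", "body": {"motion": [[[14,-45,0],0.14],[[29,-92,0],0.28],[[44,-139,0],0.42],[[54,-175,0],0.55],[[58,-190,0],0.68]]}}

```text
t: 6.6
eef_pos: [482.4, -240.4, 181.5]
tcp_rot: [-3.141, -0.001, 2.663]
ft_force: [-0.1, 0.4, -0.1]
opening: 0.113
grip_force: 30.0
```

>>> {"method": "jog_arm", "body": {"motion": [[[0,0,0],0],[[0,0,0],0],[[0,0,0],0]]}}

```text
t: 6.9
eef_pos: [483.1, -236.2, 182.2]
tcp_rot: [3.141, -0.001, 2.674]
ft_force: [-0.3, -0.2, 0.1]
opening: 0.114
grip_force: 30.0
```

```bash
python3 go.py 483 -238 140 2.671
```

```text
t 6.9 at [ 483.1 -236.2  182.2] [ 3.141e+00 -1.000e-03  2.674e+00] shift [-0.7 -1.7 42.2] turn 0.003 F [-0.3 -0.2  0.1] M [ 0.012 -0.134 -0.066] j6 -1.68 op 0.114 g 29.998907446861267
```

>>> {"method": "jog_arm", "body": {"motion": [[[0,0,12],0],[[0,0,25],0],[[0,0,35],0],[[0,0,35],0],[[0,0,35],0]]}}

```text
t: 7.4
eef_pos: [483.2, -237.1, 147.3]
tcp_rot: [-3.142, -0.0, 2.672]
ft_force: [-0.1, -0.2, -0.5]
opening: 0.115
grip_force: 30.0
```

```bash
python3 go.py 483 -238 140 2.671
python3 - <<'E'
from fit import *
t=read_camera("top");s=read_camera("side");cv2.imwrite("pics/s2.png",s["img"])
# slot+holes by darkness template fit at z=60, refined per view
for n,p,c in(("top",t,(483,-237.5)),("side",s,(483.5,-238))):
    g=cv2.imread(f"pics/{n}0.png").astype(np.float32).mean(2)
    yaw=-.47;R=np.array([[np.cos(yaw),-np.sin(yaw)],[np.sin(yaw),np.cos(yaw)]])
    # holes: find local dark centroids around predicted spots for several half-pitches
    H=[]
    for a,b in((1,1),(1,-1),(-1,1),(-1,-1)):
        X=np.array(c)+R@[a*24,b*24];u=proj(p,[*X,60])[0];x0,y0=np.round(u).astype(int)
        w=g[y0-4:y0+5,x0-4:x0+5];k=np.clip(np.median(w)-15-w,0,None)
        yy,xx=np.mgrid[y0-4:y0+5,x0-4:x0+5]
        if k.sum()>0:H.append(onz(p,(k*xx).sum()/k.sum(),(k*yy).sum()/k.sum(),60))
    print(n,np.round(H,1).tolist(),np.mean(H,0).round(2))
    x,y=np.round(proj(p,[*c,60])[0]).astype(int);w=g[y-8:y+9,x-8:x+9];k=np.clip(np.median(w)-12-w,0,None);yy,xx=np.mgrid[y-8:y+9,x-8:x+9]
    print(" slot",np.round(onz(p,(k*xx).sum()/k.sum(),(k*yy).sum()/k.sum(),60),2))
x,y=np.round(proj(s,[483,-238,90])[0]).astype(int)
A=s["img"][y-30:y+40,x-35:x+35];B=cv2.imread("pics/top0.png")[265:335,462:532]
cv2.imwrite("pics/n.png",cv2.resize(np.hstack([A,B]),None,fx=5.7,fy=5.7,interpolation=2));print(x-35,y-30)
E
```

```text
t 7.4 at [ 483.2 -237.1  147.3] [-3.142 -0.     2.672] shift [-0.2 -0.9  7.3] turn 0.001 F [-0.1 -0.2 -0.5] M [ 0.077 -0.181 -0.066] j6 -1.68 op 0.115 g 29.998981654644012
top [[516.9, -227.1], [493.8, -270.8], [473.8, -204.3], [450.6, -248.7]] [ 483.76 -237.74]
 slot [ 483.21 -236.87]
side [[518.9, -226.2], [494.1, -271.9], [473.9, -209.0], [451.0, -250.5]] [ 484.51 -239.39]
 slot [ 483.12 -226.19]
370 140
```

View pics/n.png

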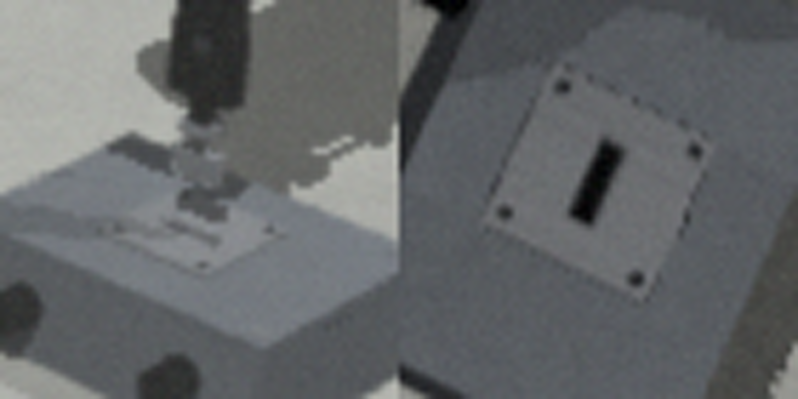

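Side crop: the key tip at about (405,175) full-frame hangs over the plate; the slot lies just below it at about (403,181). The top crop's holes and slot give the centre (483.6,-237.7), yaw -0.477. I descend carefully.

>>> {"method": "jog_arm", "body": {"motion": [[[-0.3,-0.5,8],0.006],[[-0.3,-0.5,15],0.006],[[-0.3,-0.5,21],0.006],[[-0.3,-0.5,23],0.006],[[-0.3,-0.5,23],0.006]]}}

```text
t: 8.0
eef_pos: [483.1, -237.9, 124.0]
tcp_rot: [3.142, -0.001, 2.665]
ft_force: [-0.3, 0.1, 0.9]
opening: 0.114
grip_force: 30.0
```

>>> {"method": "jog_arm", "body": {"motion": [[[0,0,1],0],[[0,0,2],0],[[0,0,3],0],[[0,0,3],0]]}}

```text
t: 8.4
eef_pos: [483.6, -238.2, 122.1]
tcp_rot: [-3.141, 0.002, 2.665]
ft_force: [-0.5, 0.3, 5.5]
opening: 0.117
grip_force: 30.0
```

```bash
python3 go.py 483.2 -237.7 97.4 2.666
```

```text
t 8.4 at [ 483.6 -238.2  122.1] [-3.141e+00  2.000e-03  2.665e+00] shift [ 0.7  0.3 24.7] turn -0.001 F [-0.5  0.3  5.5] M [ 0.127 -0.054 -0.007] j6 -1.67 op 0.117 g 30.008324682712555
```

```bash
cat > avg.py <<'E'
from h import *
import sys
n=int(sys.argv[1]) if len(sys.argv)>1 else 6
L=[]
for i in range(n):
    p=read_camera("side");s=state();L.append(np.r_[s["eef_pos"],s["tcp_rot"][2]%(2*np.pi),s["ft_force"],s["moment"]])
L=np.array(L);print("t",round(s["t"],2),"pos",L[:,:3].mean(0).round(2),"yaw",L[:,3].mean().round(4),"F",L[:,4:7].mean(0).round(2),"M",L[:,7:].mean(0).round(3),"sd",L[:,4:].std(0).round(2),"op",round(s["opening"],3))
E
python3 avg.py
```

```text
t 8.7 pos [ 483.57 -238.21  122.08] yaw 2.6648 F [-0.54  0.37  5.56] M [ 0.075 -0.062  0.01 ] sd [0.57 0.4  0.29 0.04 0.02 0.02] op 0.117
```

>>> {"method": "jog_arm", "body": {"motion": [[[0,0,-2.5],0],[[0,0,-3.5],0],[[0,0,-3.5],0]]}}

```text
t: 9.0
eef_pos: [483.2, -237.9, 125.1]
tcp_rot: [-3.142, 0.0, 2.665]
ft_force: [0.3, -0.6, -0.5]
opening: 0.114
grip_force: 30.0
```

```bash
python3 avg.py
```

```text
t 9.3 pos [ 483.17 -237.92  124.88] yaw 2.6648 F [ 0.04  0.28 -0.46] M [ 0.056 -0.135 -0.015] sd [0.42 0.37 0.34 0.03 0.01 0.04] op 0.109
```

Contact was at the (-x,+y) end, so I shift about 1.5 mm along the slot and try again.

>>> {"method": "jog_arm", "body": {"motion": [[[-1.5,0.2,0],0],[[-1.5,0.2,2],0],[[-1.5,0.2,3.5],0],[[-1.5,0.2,4.5],0],[[-1.5,0.2,4.5],0]]}}

```text
t: 9.8
eef_pos: [485.5, -239.1, 121.8]
tcp_rot: [-3.141, 0.003, 2.665]
ft_force: [-0.8, -0.8, 13.7]
opening: 0.118
grip_force: 30.0
```

```bash
python3 avg.py
```

```text
t 10.1 pos [ 485.47 -239.07  121.77] yaw 2.6648 F [-0.86  0.21 13.82] M [ 0.095  0.075 -0.001] sd [0.21 0.54 0.59 0.03 0.02 0.04] op 0.118
```

>>> {"method": "jog_arm", "body": {"motion": [[[0,0,-4],0],[[0,0,-7],0],[[0,0,-7],0],[[0,0,-7],0]]}}

```text
t: 10.5
eef_pos: [484.6, -238.4, 127.3]
tcp_rot: [-3.142, -0.0, 2.665]
ft_force: [-1.0, -0.8, 0.1]
opening: 0.115
grip_force: 30.0
```

```bash
python3 avg.py 3
python3 - <<'E'
from fit import *
I=[]
for i in range(8):s=read_camera("side");I.append(s["img"].astype(np.float32))
I=np.mean(I,0);st=state();X=np.array(st["eef_pos"]);yaw=st["tcp_rot"][2]-np.pi
K=12;x0,y0,w,h=388,160,33,44
def up(im):return np.clip(cv2.resize(im[y0:y0+h,x0:x0+w],None,fx=K,fy=K,interpolation=cv2.INTER_CUBIC)*1.3,0,255).astype(np.uint8)
A=up(I);B=up(cv2.imread("pics/side0.png").astype(np.float32))
def poly(im,c,yaw,sx,sy,z,col):
    b=box(c,yaw,sx,sy,z,z)[::2][[0,1,3,2]];q=((proj(s,b)-[x0,y0]+.5)*K).astype(int);cv2.polylines(im,[q],True,col,1)
tip=X[2]-62.4
poly(A,X[:2],yaw,26,6,tip,(0,255,0));poly(A,X[:2],yaw,26,6,tip+16,(0,255,0))
for im in(A,B):
    poly(im,(483.7,-238),-.477,28.4,8.4,60,(0,0,255));poly(im,(483.7,-238),-.477,60,60,60,(255,0,0))
print(X,yaw,tip);cv2.imwrite("pics/o.png",np.hstack([A,B]))
E
```

```text
t 10.65 pos [ 484.54 -238.4   127.23] yaw 2.6648 F [-0.12 -0.07 -0.25] M [ 0.07  -0.151  0.021] sd [0.23 0.4  0.3  0.03 0.03 0.02] op 0.116
[ 484.65939759 -238.43329572  127.45661914] -0.4767880206786108 65.05661913671028
```

View pics/o.png

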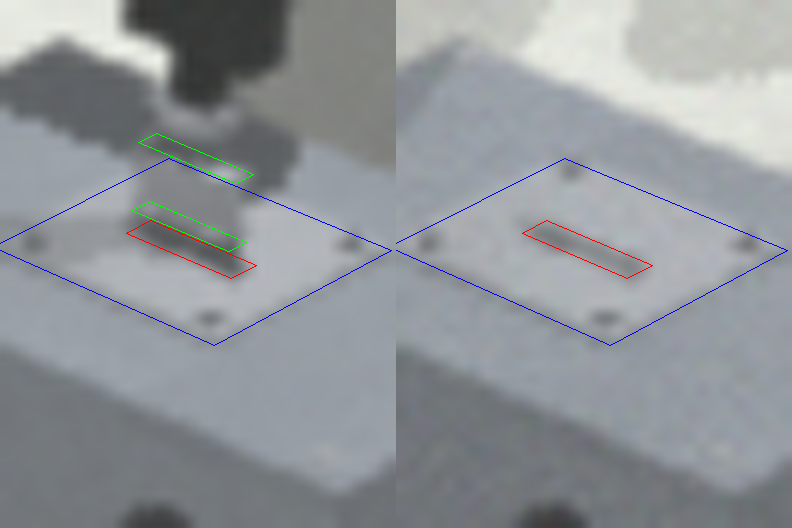

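Side overlay: the real bit (about x 400–408, tip y about 179) matches the kinematic prediction within 0.5 mm, so the key sits true in the hand. The holes show the plate slightly up and left of my assumed outline. I refine the plate fit from the holes in both cameras.

Run:
```python
from fit import *
from scipy.optimize import least_squares
t=read_camera("top")
I=[]
for i in range(8):s=read_camera("side");I.append(s["img"].astype(np.float32))
gs0=cv2.imread("pics/side0.png").astype(np.float32).mean(2);gs=np.mean(I,0).mean(2);gt=cv2.imread("pics/top0.png").astype(np.float32).mean(2)
def holes(p,g,v,r):
    c,yaw,d=v[:2],v[2],v[3];R=np.array([[np.cos(yaw),-np.sin(yaw)],[np.sin(yaw),np.cos(yaw)]]);out=[]
    for a,b in((1,1),(1,-1),(-1,1),(-1,-1)):
        u=proj(p,[*(c+R@[a*d,b*d]),60])[0]
        for _ in range(4):
            x0,y0=np.round(u).astype(int);yy,xx=np.mgrid[y0-r:y0+r+1,x0-r:x0+r+1];w=g[y0-r:y0+r+1,x0-r:x0+r+1]
            k=np.clip(np.percentile(w,60)-8-w,0,None);u=np.array([(k*xx).sum(),(k*yy).sum()])/max(k.sum(),1e-6)
        out.append(u)
    return np.array(out)
def fitv(p,H,keep):
    S=np.array([(1,1),(1,-1),(-1,1),(-1,-1)])
    def res(v):
        R=np.array([[np.cos(v[2]),-np.sin(v[2])],[np.sin(v[2]),np.cos(v[2])]]);X=v[:2]+(S*v[3])@R.T
        return (proj(p,np.c_[X,np.full(4,60)])-H)[keep].ravel()
    r=least_squares(res,[483.7,-238,-.477,24]);return r.x,r.fun
for n,p,g,r in(("top",t,gt,2),("side0",s,gs0,2),("side",s,gs,2)):
    v=np.array([483.7,-238.3,-.477,24.2]);H=holes(p,g,v,r)
    for keep in([0,1,2,3],[0,2,3],[0,1,3],[0,1,2],[1,2,3]):
        x,f_=fitv(p,H,keep);print(n,keep,x.round(2),"res",np.abs(f_).max().round(2))
    if n=="top":print(H.round(1).tolist())
```

```text
top [0, 1, 2, 3] [ 4.8338e+02 -2.3795e+02 -4.8000e-01  2.4020e+01] res 0.16
top [0, 2, 3] [ 4.8337e+02 -2.3780e+02 -4.8000e-01  2.3920e+01] res 0.12
top [0, 1, 3] [ 4.8327e+02 -2.3792e+02 -4.8000e-01  2.4060e+01] res 0.16
top [0, 1, 2] [ 4.8337e+02 -2.3799e+02 -4.8000e-01  2.4030e+01] res 0.15
top [1, 2, 3] [ 4.8349e+02 -2.3810e+02 -4.8000e-01  2.4070e+01] res 0.05
[[490.2, 279.8], [513.5, 291.0], [480.1, 301.9], [503.1, 313.5]]
side0 [0, 1, 2, 3] [ 4.8331e+02 -2.3853e+02 -4.8000e-01  2.4430e+01] res 0.64
side0 [0, 2, 3] [ 4.8310e+02 -2.3773e+02 -4.8000e-01  2.4210e+01] res 0.5
side0 [0, 1, 3] [ 4.8257e+02 -2.3841e+02 -4.5000e-01  2.4620e+01] res 0.42
side0 [0, 1, 2] [ 4.8354e+02 -2.3826e+02 -4.8000e-01  2.4110e+01] res 0.6
side0 [1, 2, 3] [ 484.02 -239.73   -0.5    25.  ] res 0.06
side [0, 1, 2, 3] [ 4.8400e+02 -2.4177e+02 -4.8000e-01  2.5360e+01] res 1.68
side [0, 2, 3] [ 482.83 -238.57   -0.5    24.39] res 0.34
side [0, 1, 3] [ 4.8395e+02 -2.4340e+02 -4.6000e-01  2.5050e+01] res 1.49
side [0, 1, 2] [ 4.8370e+02 -2.4318e+02 -4.7000e-01  2.6040e+01] res 1.29
side [1, 2, 3] [ 485.58 -242.07   -0.49   27.1 ] res 1.11
```

>>> {"method": "jog_arm", "body": {"motion": [[[1.4,-0.6,2],0.003],[[1.4,-0.6,4],0.003],[[1.4,-0.6,5],0.003],[[1.4,-0.6,6],0.003],[[1.4,-0.6,6],0.003]]}}

```text
t: 12.0
eef_pos: [483.1, -238.3, 121.3]
tcp_rot: [-3.142, -0.0, 2.662]
ft_force: [-0.6, 0.5, -0.8]
opening: 0.11
grip_force: 30.0
```

```bash
python3 avg.py 4
```

```text
t 12.2 pos [ 483.13 -238.36  121.44] yaw 2.6618 F [ 0.29  0.18 -0.47] M [ 0.014 -0.113  0.006] sd [0.81 0.55 0.37 0.01 0.01 0.02] op 0.117
```

No contact at z 121.4, where it touched before, so the tip is in the mouth. I go on down in small steps.

>>> {"method": "jog_arm", "body": {"motion": [[[0,0,1],0],[[0,0,2],0],[[0,0,3],0],[[0,0,3],0]]}}

```text
t: 12.6
eef_pos: [483.0, -238.3, 118.3]
tcp_rot: [-3.142, -0.0, 2.662]
ft_force: [1.0, -0.1, -0.3]
opening: 0.113
grip_force: 30.0
```

```bash
python3 avg.py 3
```

```text
t 12.75 pos [ 483.09 -238.35  118.41] yaw 2.6618 F [-0.25  0.22 -0.67] M [ 0.024 -0.132  0.026] sd [0.27 0.87 0.07 0.05 0.02 0.02] op 0.111
```

>>> {"method": "jog_arm", "body": {"motion": [[[0,0,3],0],[[0,0,6],0],[[0,0,9],0],[[0,0,11],0],[[0,0,12],0]]}}

```text
t: 13.25
eef_pos: [483.0, -238.3, 106.1]
tcp_rot: [-3.142, -0.0, 2.662]
ft_force: [-0.4, 0.1, 0.0]
opening: 0.115
grip_force: 30.0
```

>>> {"method": "jog_arm", "body": {"motion": [[[0,0,2],0],[[0,0,4],0],[[0,0,6],0],[[0,0,7.5],0],[[0,0,7.5],0]]}}

```text
t: 13.75
eef_pos: [483.0, -238.3, 98.7]
tcp_rot: [-3.142, -0.0, 2.662]
ft_force: [-0.2, -0.9, 0.1]
opening: 0.112
grip_force: 30.0
```

```bash
python3 avg.py 3
```

```text
t 13.9 pos [ 483.1  -238.34   98.93] yaw 2.6618 F [ 0.08 -0.54 -0.63] M [ 0.016 -0.147 -0.03 ] sd [0.31 0.58 0.2  0.02 0.04 0.03] op 0.115
```

>>> {"method": "jog_arm", "body": {"motion": [[[0,0,0.7],0],[[0,0,1.4],0],[[0,0,1.8],0],[[0,0,1.8],0]]}}

```text
t: 14.3
eef_pos: [483.2, -238.4, 97.4]
tcp_rot: [-3.142, 0.0, 2.662]
ft_force: [-0.8, -0.3, 2.8]
opening: 0.112
grip_force: 30.0
```

```bash
python3 avg.py 4
```

```text
t 14.5 pos [ 483.22 -238.41   97.35] yaw 2.6618 F [-0.26  0.26  3.25] M [ 0.074 -0.086 -0.007] sd [0.41 0.26 0.39 0.05 0.01 0.  ] op 0.117
```

Seated: 3 N at the expected height. Turning clockwise.

>>> {"method": "jog_arm", "body": {"motion": [[[0,0,-0.2],0.1],[[0,0,-0.2],0.22],[[0,0,-0.2],0.34],[[0,0,-0.2],0.46],[[0,0,-0.2],0.55]]}}

```text
t: 15.0
eef_pos: [483.0, -238.4, 97.4]
tcp_rot: [-3.141, 0.0, 2.107]
ft_force: [-1.6, -0.4, 2.4]
opening: 0.113
grip_force: 30.0
```

```bash
python3 avg.py 2
```

```text
t 15.1 pos [ 483.04 -238.43   97.4 ] yaw 2.1066 F [-1.19 -1.    2.44] M [-0.129  0.085  0.014] sd [0.49 0.74 0.37 0.01 0.02 0.01] op 0.115
```

>>> {"method": "jog_arm", "body": {"motion": [[[0,0,0],0.05],[[0,0,0],0.1],[[0,0,0],0.1]]}}

```text
t: 15.4
eef_pos: [483.1, -238.4, 97.4]
tcp_rot: [-3.141, 0.0, 2.014]
ft_force: [-1.7, -0.9, 1.9]
opening: 0.113
grip_force: 30.0
```

```bash
python3 avg.py 2
```

```text
t 15.5 pos [ 483.09 -238.38   97.4 ] yaw 2.0149 F [-1.8  -1.16  2.87] M [-0.124  0.124  0.03 ] sd [0.17 0.02 0.2  0.01 0.01 0.07] op 0.113
```

>>> {"method": "jog_arm", "body": {"motion": [[[0,0,0],0.03],[[0,0,0],0.06],[[0,0,0],0.06]]}}

```text
t: 15.8
eef_pos: [483.1, -238.4, 97.4]
tcp_rot: [-3.142, 0.0, 1.953]
ft_force: [-1.4, -1.0, 3.4]
opening: 0.111
grip_force: 30.0
```

```bash
python3 avg.py 2
```

```text
t 15.9 pos [ 483.09 -238.36   97.39] yaw 1.954 F [-0.96 -0.71  2.99] M [-0.142  0.115  0.037] sd [0.14 0.62 0.48 0.01 0.01 0.02] op 0.115
```

>>> {"method": "jog_arm", "body": {"motion": [[[0,0,0],0.03],[[0,0,0],0.06],[[0,0,0],0.06]]}}

```text
t: 16.2
eef_pos: [483.1, -238.4, 97.4]
tcp_rot: [3.142, 0.0, 1.892]
ft_force: [-1.2, -0.7, 3.7]
opening: 0.113
grip_force: 30.0
```

```bash
python3 avg.py 2
```

```text
t 16.3 pos [ 483.13 -238.37   97.38] yaw 1.8928 F [-1.1  -0.24  3.47] M [-0.116  0.121  0.007] sd [0.12 0.07 0.56 0.01 0.01 0.05] op 0.114
```

>>> {"method": "jog_arm", "body": {"motion": [[[0,0,0],0.03],[[0,0,0],0.06],[[0,0,0],0.06]]}}

```text
t: 16.6
eef_pos: [483.1, -238.4, 97.4]
tcp_rot: [3.142, 0.0, 1.832]
ft_force: [-1.1, -0.4, 3.8]
opening: 0.113
grip_force: 30.0
```

```bash
python3 avg.py 3
```

```text
t 16.75 pos [ 483.13 -238.36   97.37] yaw 1.833 F [-1.1 -0.4  3.6] M [-0.156  0.129  0.017] sd [0.46 0.09 0.27 0.03 0.02 0.01] op 0.117
```

>>> {"method": "jog_arm", "body": {"motion": [[[0,0,0],0.03],[[0,0,0],0.06],[[0,0,0],0.06]]}}

```text
t: 17.05
eef_pos: [483.1, -238.3, 97.4]
tcp_rot: [3.142, 0.0, 1.771]
ft_force: [-0.7, -0.6, 2.3]
opening: 0.112
grip_force: 30.0
```

```bash
python3 avg.py 3
```

```text
t 17.2 pos [ 483.12 -238.38   97.37] yaw 1.7725 F [-1.2  -0.11  3.61] M [-0.116  0.166  0.044] sd [0.4  0.32 0.45 0.02 0.02 0.01] op 0.119
```

>>> {"method": "jog_arm", "body": {"motion": [[[0,0,0],0.03],[[0,0,0],0.06],[[0,0,0],0.06]]}}

```text
t: 17.5
eef_pos: [483.1, -238.3, 97.4]
tcp_rot: [3.142, 0.0, 1.712]
ft_force: [-2.2, -0.2, 3.5]
opening: 0.117
grip_force: 30.0
```

```bash
python3 avg.py 3
```

```text
t 17.65 pos [ 483.12 -238.36   97.36] yaw 1.7128 F [-1.07 -0.66  3.44] M [-0.099  0.16   0.01 ] sd [0.34 0.28 0.78 0.01 0.02 0.02] op 0.113
```

>>> {"method": "jog_arm", "body": {"motion": [[[0,0,0],0.03],[[0,0,0],0.06],[[0,0,0],0.06]]}}

```text
t: 17.95
eef_pos: [483.1, -238.3, 97.4]
tcp_rot: [-3.142, 0.0, 1.651]
ft_force: [-1.3, -0.8, 3.7]
opening: 0.115
grip_force: 30.0
```

```bash
python3 avg.py 3
```

```text
t 18.1 pos [ 483.12 -238.36   97.35] yaw 1.6524 F [-1.08 -0.65  3.08] M [-0.158  0.138  0.056] sd [0.48 0.07 0.08 0.   0.02 0.02] op 0.118
```

>>> {"method": "jog_arm", "body": {"motion": [[[0,0,0],0.03],[[0,0,0],0.06],[[0,0,0],0.06]]}}

```text
t: 18.4
eef_pos: [483.1, -238.3, 97.4]
tcp_rot: [-3.142, 0.0, 1.592]
ft_force: [-0.7, -0.1, 4.7]
opening: 0.111
grip_force: 30.0
```

```bash
python3 avg.py 3
```

```text
t 18.55 pos [ 483.11 -238.36   97.35] yaw 1.5928 F [-1.25 -0.38  3.4 ] M [-0.159  0.151  0.022] sd [0.2  0.37 0.14 0.03 0.02 0.02] op 0.115
```

>>> {"method": "jog_arm", "body": {"motion": [[[0,0,0],0.03],[[0,0,0],0.06],[[0,0,0],0.06]]}}

```text
t: 18.85
eef_pos: [483.1, -238.3, 97.4]
tcp_rot: [-3.142, 0.0, 1.532]
ft_force: [-1.1, 0.6, 3.6]
opening: 0.115
grip_force: 30.1
```

```bash
python3 avg.py 3
```

```text
t 19.0 pos [ 483.09 -238.34   97.35] yaw 1.5331 F [-1.36 -0.03  3.43] M [-0.118  0.147  0.134] sd [0.17 0.16 0.14 0.01 0.02 0.04] op 0.117
```

Mz has risen to 0.134 N m: that is the stop. I press a touch more to be sure.

>>> {"method": "jog_arm", "body": {"motion": [[[0,0,0],0.015],[[0,0,0],0.015]]}}

```text
t: 19.2
eef_pos: [483.1, -238.3, 97.4]
tcp_rot: [3.142, 0.0, 1.516]
ft_force: [-1.4, -0.9, 1.7]
opening: 0.115
grip_force: 30.2
```

```bash
python3 avg.py 5
```

```text
t 19.45 pos [ 483.09 -238.35   97.35] yaw 1.517 F [-1.27 -0.67  2.85] M [-0.122  0.173  0.204] sd [0.36 0.34 0.48 0.02 0.02 0.02] op 0.113
```

Bearing firmly at 0.20 N m. Now turning back anticlockwise.

>>> {"method": "jog_arm", "body": {"motion": [[[0,0,0],-0.1],[[0,0,0],-0.22],[[0,0,0],-0.34],[[0,0,0],-0.46],[[0,0,0],-0.58]]}}

```text
t: 19.95
eef_pos: [483.3, -238.5, 97.4]
tcp_rot: [3.141, 0.0, 2.101]
ft_force: [-0.1, -0.3, 4.2]
opening: 0.113
grip_force: 30.1
```

>>> {"method": "jog_arm", "body": {"motion": [[[0,0,0],-0.12],[[0,0,0],-0.24],[[0,0,0],-0.36],[[0,0,0],-0.47],[[0,0,0],-0.57]]}}

```text
t: 20.45
eef_pos: [483.3, -238.5, 97.4]
tcp_rot: [-3.142, 0.001, 2.671]
ft_force: [-2.0, -1.0, 3.3]
opening: 0.115
grip_force: 30.1
```

```bash
python3 avg.py 3
```

```text
t 20.6 pos [ 483.23 -238.49   97.41] yaw 2.6696 F [-0.81 -1.07  3.95] M [-0.207  0.048 -0.007] sd [0.69 0.23 0.18 0.02 0.01 0.03] op 0.113
```

>>> {"method": "jog_arm", "body": {"motion": [[[0,0,0],-0.03],[[0,0,0],-0.05],[[0,0,0],-0.05]]}}

```text
t: 20.9
eef_pos: [483.2, -238.4, 97.4]
tcp_rot: [-3.141, 0.0, 2.717]
ft_force: [-0.4, -1.1, 4.8]
opening: 0.112
grip_force: 30.1
```

```bash
python3 avg.py 3
```

```text
t 21.05 pos [ 483.2  -238.4    97.41] yaw 2.7162 F [-0.95 -1.7   4.31] M [-0.253 -0.052 -0.013] sd [0.65 0.09 0.42 0.   0.03 0.03] op 0.111
```

>>> {"method": "jog_arm", "body": {"motion": [[[0,0,0],-0.015],[[0,0,0],-0.03],[[0,0,0],-0.03]]}}

```text
t: 21.35
eef_pos: [483.2, -238.4, 97.4]
tcp_rot: [-3.142, 0.0, 2.748]
ft_force: [-0.4, -1.4, 4.9]
opening: 0.116
grip_force: 30.1
```

```bash
python3 avg.py 4
```

```text
t 21.55 pos [ 483.15 -238.37   97.4 ] yaw 2.7468 F [-0.32 -1.39  4.17] M [-0.241 -0.056 -0.044] sd [0.89 0.38 0.56 0.02 0.01 0.03] op 0.115
```

>>> {"method": "jog_arm", "body": {"motion": [[[0,0,0],-0.015],[[0,0,0],-0.03],[[0,0,0],-0.03]]}}

```text
t: 21.85
eef_pos: [483.1, -238.4, 97.4]
tcp_rot: [-3.141, 0.0, 2.778]
ft_force: [-0.6, -1.0, 3.8]
opening: 0.113
grip_force: 30.1
```

```bash
python3 avg.py 4
```

```text
t 22.05 pos [ 483.14 -238.37   97.38] yaw 2.7768 F [-0.59 -1.72  4.71] M [-0.223 -0.036 -0.06 ] sd [0.34 0.34 0.29 0.03 0.02 0.03] op 0.117
```

>>> {"method": "jog_arm", "body": {"motion": [[[0,0,0],-0.01],[[0,0,0],-0.02],[[0,0,0],-0.02]]}}

```text
t: 22.35
eef_pos: [483.1, -238.4, 97.4]
tcp_rot: [-3.141, 0.0, 2.797]
ft_force: [-0.5, -1.5, 4.0]
opening: 0.115
grip_force: 30.1
```

```bash
python3 avg.py 4
```

```text
t 22.55 pos [ 483.13 -238.37   97.39] yaw 2.7967 F [-0.29 -1.04  4.97] M [-0.247 -0.074 -0.096] sd [0.5  0.19 0.24 0.01 0.02 0.02] op 0.117
```

>>> {"method": "jog_arm", "body": {"motion": [[[0,0,0],-0.01],[[0,0,0],-0.025],[[0,0,0],-0.025]]}}

```text
t: 22.85
eef_pos: [483.1, -238.4, 97.4]
tcp_rot: [3.142, 0.0, 2.822]
ft_force: [-1.0, -1.2, 4.6]
opening: 0.114
grip_force: 30.2
```

```bash
python3 avg.py 4
```

```text
t 23.05 pos [ 483.13 -238.36   97.39] yaw 2.8215 F [-0.11 -1.42  5.27] M [-0.246 -0.053 -0.195] sd [0.45 0.3  0.22 0.01 0.04 0.03] op 0.113
```

Firm end felt (0.195 N m). Back in line (tool yaw about 2.685), then draw out carefully.

>>> {"method": "jog_arm", "body": {"motion": [[[0,0,0],0.07],[[0,0,0],0.137],[[0,0,0],0.137]]}}

```text
t: 23.35
eef_pos: [482.9, -238.2, 97.3]
tcp_rot: [3.142, -0.0, 2.684]
ft_force: [-0.8, -0.4, 4.0]
opening: 0.117
grip_force: 30.0
```

```bash
python3 avg.py 4
```

```text
t 23.55 pos [ 483.01 -238.23   97.31] yaw 2.6859 F [-1.01 -0.37  5.07] M [-0.069  0.054 -0.01 ] sd [0.51 0.45 0.36 0.02 0.02 0.01] op 0.119
```

>>> {"method": "jog_arm", "body": {"motion": [[[0,0,-1],0],[[0,0,-2],0],[[0,0,-3],0],[[0,0,-4],0],[[0,0,-4],0]]}}

```text
t: 24.05
eef_pos: [483.1, -238.3, 101.4]
tcp_rot: [-3.142, 0.0, 2.685]
ft_force: [-0.7, -1.0, -0.6]
opening: 0.112
grip_force: 30.0
```

```bash
python3 avg.py 4
```

```text
t 24.25 pos [ 483.11 -238.34  101.37] yaw 2.6848 F [ 0.04 -0.31 -0.31] M [ 0.002 -0.124  0.013] sd [0.44 0.39 0.4  0.03 0.04 0.02] op 0.114
```

>>> {"method": "jog_arm", "body": {"motion": [[[0,0,-1],0],[[0,0,-2],0],[[0,0,-3],0],[[0,0,-4],0],[[0,0,-4],0]]}}

```text
t: 24.75
eef_pos: [483.2, -238.4, 105.5]
tcp_rot: [-3.141, 0.0, 2.685]
ft_force: [-0.2, -0.2, 1.1]
opening: 0.115
grip_force: 30.0
```

```bash
python3 avg.py 3
```

```text
t 24.9 pos [ 483.14 -238.37  105.43] yaw 2.6848 F [-0.08 -0.53 -0.72] M [-0.008 -0.13   0.017] sd [0.2  0.56 0.36 0.01 0.   0.03] op 0.113
```

>>> {"method": "jog_arm", "body": {"motion": [[[0,0,-4],0],[[0,0,-8],0],[[0,0,-13],0],[[0,0,-19],0],[[0,0,-25],0]]}}

```text
t: 25.4
eef_pos: [483.2, -238.3, 131.0]
tcp_rot: [-3.142, 0.0, 2.685]
ft_force: [0.3, 0.1, -1.3]
opening: 0.117
grip_force: 30.0
```

>>> {"method": "jog_arm", "body": {"motion": [[[0,0,-12],0],[[0,0,-30],0],[[0,0,-45],0],[[0,0,-52],0],[[0,0,-52],0]]}}

```text
t: 25.9
eef_pos: [483.4, -238.5, 183.5]
tcp_rot: [-3.141, 0.002, 2.685]
ft_force: [0.5, -0.2, -1.0]
opening: 0.113
grip_force: 30.0
```

```bash
python3 avg.py 3; python3 go.py 523.4 203.6 182 3.376
python3 - <<'E'
from h import *
I=np.mean([read_camera("side")["img"].astype(float) for _ in range(3)],0);s=read_camera("side");print(np.round(proj(s,[483,-238,120])))
x,y=np.round(proj(s,[483,-238,130])[0]).astype(int);cv2.imwrite("pics/q.png",cv2.resize(I[y-40:y+50,x-50:x+50],None,fx=6,fy=6,interpolation=2).astype(np.uint8)[:540])
E
```

```text
t 26.05 pos [ 482.97 -238.23  182.21] yaw 2.6848 F [-0.89  0.06 -0.94] M [ 0.072 -0.119  0.041] sd [0.85 0.47 0.29 0.02 0.03 0.01] op 0.115
t 26.05 at [ 482.9 -238.2  181.8] [ 3.142e+00 -1.000e-03  2.685e+00] shift [158.5 414.4  -0. ] turn -0.691 F [-2.1  0.7 -0.6] M [ 0.099 -0.117  0.041] j6 -1.69 op 0.115 g 29.998895823955536
[[406. 159.]]
```

View pics/q.png

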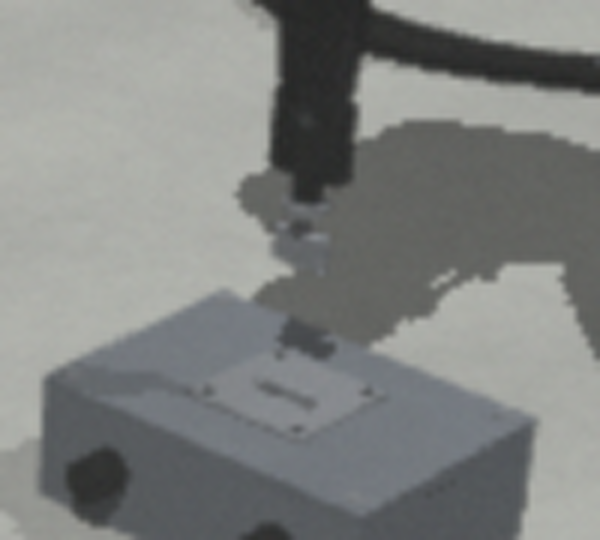

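The side picture shows the key still upright in the gripper, around (405,160) full-frame, clear of the lock, whose slot is in line and unharmed. Returning to the stand.

>>> {"method": "jog_arm", "body": {"motion": [[[16,42,0],0],[[34,89,0],0],[[52,136,0],0],[[70,183,0],0],[[88,230,0],0]]}}

```text
t: 26.75
eef_pos: [505.3, 7.5, 182.2]
tcp_rot: [-3.141, -0.0, 2.684]
ft_force: [1.1, -0.8, 0.1]
opening: 0.114
grip_force: 30.0
```

>>> {"method": "jog_arm", "body": {"motion": [[[17,45,0],-0.14],[[34,89,0],-0.28],[[51,133,0],-0.42],[[64,167,0],-0.55],[[70.5,184.4,0],-0.685]]}}

```text
t: 27.25
eef_pos: [523.3, 205.0, 181.9]
tcp_rot: [3.141, -0.0, -2.906]
ft_force: [0.0, 0.3, -0.6]
opening: 0.116
grip_force: 30.0
```

>>> {"method": "jog_arm", "body": {"motion": [[[0,0,10],0],[[0,0,30],0],[[0,0,40],0],[[0,0,40],0],[[0,0,40],0]]}}

```text
t: 27.75
eef_pos: [523.7, 201.5, 142.4]
tcp_rot: [-3.141, -0.0, -2.915]
ft_force: [-0.1, -0.5, -0.8]
opening: 0.117
grip_force: 30.0
```

```bash
python3 avg.py 4; python3 go.py 523.4 203.6 102 3.37
```

```text
t 27.95 pos [523.88 201.88 142.93] yaw 3.3688 F [-0.23 -0.03 -0.51] M [ 0.136 -0.125 -0.003] sd [0.33 0.6  0.46 0.03 0.02 0.02] op 0.113
t 27.95 at [523.8 202.  143. ] [-3.142e+00  1.000e-03 -2.914e+00] shift [ 0.1  1.6 41. ] turn -0.001 F [ 0.   0.6 -0.3] M [ 0.094 -0.141  0.009] j6 -1.55 op 0.113 g 29.998857378959656
```

>>> {"method": "jog_arm", "body": {"motion": [[[0.1,1.8,15],0],[[0.1,1.8,30],0],[[0.1,1.8,40],0],[[0.1,1.8,42],0],[[0.1,1.8,42],0]]}}

```text
t: 28.45
eef_pos: [523.1, 203.9, 100.4]
tcp_rot: [-3.141, -0.0, -2.913]
ft_force: [0.1, 1.6, 0.1]
opening: 0.116
grip_force: 30.0
```

```bash
python3 avg.py 3
```

```text
t 28.6 pos [523.31 203.95 100.87] yaw 3.3698 F [ 0.24 -0.3  -0.31] M [ 0.122 -0.123  0.008] sd [0.52 0.12 0.28 0.02 0.03 0.01] op 0.112
```

>>> {"method": "jog_arm", "body": {"motion": [[[0,0,1.5],0],[[0,0,3],0],[[0,0,4.5],0],[[0,0,6],0],[[0,0,6],0]]}}

```text
t: 29.1
eef_pos: [522.9, 203.9, 94.1]
tcp_rot: [-3.141, -0.0, -2.913]
ft_force: [-0.0, 0.1, -0.5]
opening: 0.117
grip_force: 30.0
```

```bash
python3 avg.py 3
```

```text
t 29.25 pos [523.02 203.89  94.27] yaw 3.3698 F [ 0.1   0.07 -0.44] M [ 0.163 -0.122  0.024] sd [0.3  0.2  0.52 0.04 0.03 0.02] op 0.114
```

Entering the stand without force. On down.

>>> {"method": "jog_arm", "body": {"motion": [[[0.3,0,4],0],[[0,0,8],0],[[0,0,12],0],[[0,0,16],0],[[0,0,18],0]]}}

```text
t: 29.75
eef_pos: [522.9, 203.8, 75.7]
tcp_rot: [-3.142, -0.001, -2.913]
ft_force: [-0.7, 0.7, -0.9]
opening: 0.114
grip_force: 30.0
```

>>> {"method": "jog_arm", "body": {"motion": [[[0,0,1],0],[[0,0,2],0],[[0,0,3],0],[[0,0,3.5],0]]}}

```text
t: 30.15
eef_pos: [523.1, 203.9, 72.8]
tcp_rot: [-3.141, 0.0, -2.913]
ft_force: [0.1, 0.6, -0.4]
opening: 0.112
grip_force: 30.0
```

```bash
python3 avg.py 4
```

```text
t 30.35 pos [523.04 203.89  72.84] yaw 3.3698 F [-0.18  0.18 -0.82] M [ 0.118 -0.108  0.021] sd [0.64 0.5  0.25 0.03 0.02 0.02] op 0.115
```

>>> {"method": "jog_arm", "body": {"motion": [[[0,0,0.4],0],[[0,0,0.7],0],[[0,0,0.7],0]]}}

```text
t: 30.65
eef_pos: [523.2, 203.9, 72.3]
tcp_rot: [-3.142, 0.0, -2.913]
ft_force: [0.2, 0.1, 1.9]
opening: 0.115
grip_force: 30.0
```

```bash
python3 avg.py 4
```

```text
t 30.85 pos [523.16 203.95  72.33] yaw 3.3698 F [-0.35  0.53  3.31] M [ 0.181 -0.073  0.011] sd [0.19 0.46 0.62 0.02 0.01 0.02] op 0.115
```

Collar rests on the stand (3 N). Ease off slightly and let go.

>>> {"method": "jog_arm", "body": {"motion": [[[0,0,-0.3],0],[[0,0,-0.3],0],[[0,0,-0.3],0],[[0,0,-0.3],0],[[0,0,-0.3],0]], "grip": 0}}

```text
t: 31.35
eef_pos: [523.0, 203.9, 72.3]
tcp_rot: [-3.141, -0.0, -2.913]
ft_force: [0.7, -0.6, -0.4]
opening: 0.481
grip_force: 0.0
```

>>> {"method": "jog_arm", "body": {"motion": [[[0,0,0],0],[[0,0,0],0],[[0,0,0],0]]}}

```text
t: 31.65
eef_pos: [523.0, 203.9, 72.4]
tcp_rot: [-3.141, 0.0, -2.913]
ft_force: [0.3, 0.3, -0.2]
opening: 0.731
grip_force: 0.0
```

>>> {"method": "jog_arm", "body": {"motion": [[[0,0,-10],0],[[0,0,-30],0],[[0,0,-60],0],[[0,0,-100],0],[[0,0,-110],0]]}}

```text
t: 32.15
eef_pos: [524.3, 204.3, 186.9]
tcp_rot: [3.142, 0.006, -2.913]
ft_force: [-0.2, -0.1, -0.6]
opening: 0.995
grip_force: 0.0
```

>>> {"method": "jog_arm", "body": {"motion": [[[0,-40,0],0],[[0,-80,0],0],[[0,-120,0],0],[[0,-160,0],0],[[0,-200,0],0]]}}

```text
t: 32.65
eef_pos: [568.3, 7.5, 182.7]
tcp_rot: [-3.141, 0.0, -2.913]
ft_force: [0.3, -0.5, -0.3]
opening: 1.0
grip_force: 0.0
```

Run:
```python
from h import *
s=read_camera("side");t=read_camera("top")
A=s["img"][235:325,290:380];B=t["img"][235:325,225:315];cv2.imwrite("pics/z.png",cv2.resize(np.hstack([A,B]),None,fx=4.4,fy=4.4,interpolation=2));print(state()["t"],state()["opening"])
```

```text
32.75 1.0003505486645712
```

View pics/z.png

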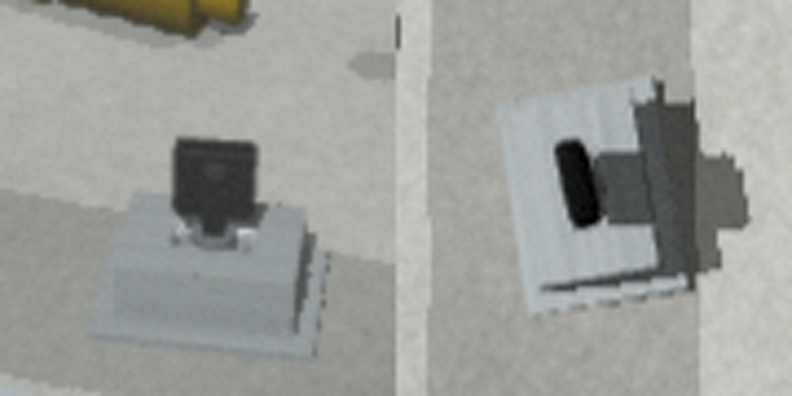

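The key hangs upright in its stand, with the bow at about (339,276) side and (267,276) top, collar on the top face, as at the start. Handing in.

```bash
python3 -c "
from cell import *
print(job_done())"
```

```text
the job is handed in; nothing more can be done
None
```

The job is handed in; no verdict came back. The key was seated in the lock, turned clockwise until it bore on its stop (about 0.20 N m at 1.14 rad), then turned back to the barrel's firm end, drawn out and hung upright in its stand.

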